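# Empty the interlocking bread tray into the basket

### The arm

A 6-joint arm with a two-finger parallel gripper is mounted at the origin on the work surface. World frame = base frame: x ahead of the robot, y to its left, z up, the work surface at z = 0. Lengths are in mm, angles in degrees, forces in N, time in s.
With the tool pointing down it reaches from about 300 to 850 mm from the base axis. Payload 5.4 kg.
Tool frame: the origin (TCP) lies on the centre line of the jaws, within the pads' length; the fingertips stand 17 mm ahead of it and the grasp point (between the pads) lies 2 mm behind it; z points along the fingers, y is the direction in which the jaws open and shut (so a half turn about z gives the same grasp; the last joint's range is limited). The gripper opens to 85 mm and grips with 20 to 120 N. Pads are 22 mm wide; open, the fingers measure 114 mm over their backs; the gripper's body (76 mm by 85 mm) begins 54 mm behind the grasp point. The pads swing forward as they close: fully open they stand 13 mm farther back than shut.
Start: joints at [58.092, 9.076, 91.501, -0, 79.423, -12.038], TCP at [195.446, 540.747, 210.299] pointing down, gripper open.
Joint ranges: [-166.64, 166.64], [-54.1, 131.32], [10.49, 154.53], [-73.88, 253.88], [9.74, 151.15], [-171.62, 171.62]. Speed limits (degrees/s): [147.25, 147.25, 180, 180, 180, 180].

### API

Orientations are given as a 3x3 rotation matrix whose columns are the frame's x, y, z axes.
In Python, from rig import telemetry, cams, close_job gives the robot as it stands.
- The arm moves only by the tool carry_out, never from a script. Its argument "deltas" is a list of rows, each a list of 7 numbers: the shift along the world's x, y, z in mm, then the turn, a rotation vector about the world's x, y, z in rad, then the finger opening in mm, from 0 to 85.4. A call has 1 to 20 rows; each row is the pose to reach, as a shift and turn from the pose commanded when the call began; what a row does not reach only later rows make up. A row lasts 1/12 s, in which the tool goes at most 41.7 mm and 7.16 degrees, less where a joint would pass 70% of its speed; a pose out of reach is approached as far as the arm can. A call with a gripper value outside its range is refused whole. The fingers move at their own pace and stop on an object; "newtons" is the grip in N (left out, the last holds). Time passes only in rows, so rows that repeat a pose let the fingers close. It gives the time, the measured TCP pose, the force and the opening at its end, in the units of the state.
- telemetry.observe(): the state, without advancing time (a new reading comes with each control period).
- cams.snapshot(name): name is "scene" or "side" or "wrist"; returns a dict with "img" (420x560x3 uint8, red, green, blue), "depth" (420x560 float32, mm along the optical axis (not along the pixel's ray), 0 where there is no reading), "K" (3x3 intrinsics, pixels), "dist_coeffs" ([k1, k2, p1, p2, k3] as OpenCV has them; the pictures are not rectified), "pose" (4x4, takes a point from camera to world coordinates). Camera axes: x right, y up, looking along -z (the intrinsics and any distortion apply to the point x, -y, -z); pixel columns grow to the right and rows downward; lengths in mm; the calibration is good to about 2 mm. A picture is of the moment at which its call begins.
- close_job(): hands the job in, once; it reports no verdict.
The state is a dict: "time": time; "joints": joint angles; "joint_vel": joint speeds; "effort": joint torques, N m; "ee_pos": TCP position; "ee_rot": TCP orientation; "force": force on the tool from outside, world axes, zero at the start; "moment": the same for the moment, N m; "grip_width": finger opening in mm.
Only numpy, scipy, OpenCV 4.12 (cv2) and the standard library are available. Lean on these libraries where they do the work, as an engineer would, in place of code of your own. Each camera call takes 0.05 s, during which the arm holds its last target.

### The job

In the counter's display row, lift the bread tray by its arched handle straight up out from between the two jar blocks it is keyed into, keeping the loaves in it and the blocks where they stand. Over the wicker basket, tip both loaves out through the tray's open edge without the fingers touching the bread, then set the empty tray upright in the middle of the blue board and let go. Leave everything else where it is.

Things in the scene. Friction and masses are not known exactly. Their poses are not given: they have to be found in the camera images.
- tray_handle (a point): Centre of the grip bar of the cream-painted bread tray's dark arched handle, 135 mm above the middle of the tray's underside. Axes are the tray's: x its length, z up. Bar: 120 mm long along y, 16 mm thick (x), 20 mm tall; the arch's legs stand at y = +-57 mm, under the bar it is open. Tray 170 x 120 mm, about 0.32 kg, 0.5 kg loaded.
- tray_edge (a point): Middle of the tray's OPEN edge at its underside, 85 mm towards -x from below the handle (axes as tray_handle). The other three edges have lips 50 mm high above the underside; floor 6 mm thick. In the row this edge faces the robot.
- tray_key (a point): Middle of the head of the tray's +y T-shaped key; its twin is 152 mm away on the -y side. Each key is as tall as the tray (50 mm), neck 14 mm, head 32 mm wide, and sits with 2 to 3 mm play in an upright T-slot of the block beside it: the tray comes out only straight up, and is free once raised by 60 mm.
- loaf_a_mid (a point): Centre of a brown loaf 90 x 42 x 40 mm (x, y, z), lying lengthwise in the tray on its +y side, about 90 g. On the tray it slides once the tray is tipped by some 20 to 30 degrees (friction varies).
- loaf_b_mid (a point): Centre of the second, darker loaf, same size, in the tray on its -y side.
- base: Dark wood base board, 190 x 310 mm, 12 mm thick, fixed; origin under its centre. The tray stands on it in the middle, a jar block at either side; the row runs along its y.
- left_block: Wooden block with three red jars, on the +y side of the tray: 170 mm (x) by 80 mm (y), walls 60 mm high, jar lids 80 mm; loose, 1.2 kg; origin under its centre.
- right_block: The same with amber jars, on the -y side of the tray.
- basket_in (a point): Centre of the inner floor of the square wicker basket, fixed: outside 240 x 240 mm, rim 80 mm above the table (86 mm with its edge cord), walls 8 mm, inner floor 8 mm above the table. It stands on the robot's left or right. Axes along its sides.
- board_top (a point): Centre of the top face of the blue plastic board, fixed, 240 x 240 mm, top 12 mm above the table, on the other side than the basket.
- parcel_a_face (a point): Middle of the side nearest the robot of a white paper-wrapped parcel 150 x 220 x 110 mm at the far edge; leave it.
- parcel_b_face (a point): Middle of the side nearest the robot of a white paper-wrapped parcel 140 x 200 x 100 mm at the far edge; leave it.
- jar: Dark red jar, 76 mm across, 110 mm tall, at the far edge; leave it.
- mug: White mug, 80 mm across, 90 mm tall, at the far right; leave it.
Mind the look-alikes: they are no part of the job. What is shaped like the part that bears loaf_a_mid but red or turquoise is not meant. Leave any purple look-alike of the part that bears loaf_b_mid alone.

How it is judged:
By the outcome, as a careful person would: the job done as asked, in the order asked, and still so for the second after the job is handed in, with the robot touching nothing.
It also fails if it takes over 64 s, if anything falls off the work surface, if the arm or the gripper's body presses on something with over 40 N, if the wrist force passes 120 N, or if a joint passes its speed limit or range.

## Working session

There is one attempt and no reset: what is moved stays moved. The work goes in short steps, Python scripts to look and compute and a tool call to move; the robot and the scene stay as the last step left them, time stands still between calls to the robot, and variables do not carry over. Pictures are saved under pics/ and viewed, and the job is handed in when it is done.

Besides the shell and the picture viewer there is one more tool, called as a command line: name --pt "numbers of a row" for each row, then --argument value for the rest. carry_out: Moves the arm, as the interface text tells. Its arguments: {"type":"object","properties":{"deltas":{"type":"array"},"newtons":{"type":"number"}},"required":["deltas"]}

```bash
ls; mkdir -p pics
python3 - <<'E'
from rig import telemetry, cams
import cv2
s=telemetry.observe(); print(s)
for n in ("scene","side"):
    d=cams.snapshot(n); cv2.imwrite(f"pics/{n}0.png",d["img"][:,:,::-1]); print(n,d["K"],d["dist_coeffs"],d["pose"])
E
```

```text
pics
{'time': 0.0, 'joints': array([ 5.80942738e+01,  9.11130721e+00,  9.15702170e+01, -5.75495309e-06,
        7.94231482e+01, -1.20388848e+01]), 'joint_vel': array([-0.01452159,  0.0163889 ,  0.08540467, -0.02940595, -0.06734406,
       -0.0213989 ]), 'effort': array([-1.51582162e-04, -3.96004021e+01, -3.31427479e+01, -3.11507811e-04,
        8.50771816e-03,  4.50331459e-05]), 'ee_pos': array([195.09990248, 540.22977169, 209.34719778]), 'ee_rot': array([[-9.40484778e-01,  3.39834444e-01, -9.65463554e-04],
       [ 3.39835602e-01,  9.40483577e-01, -1.55092340e-03],
       [ 3.80945425e-04, -1.78671874e-03, -9.99998331e-01]]), 'force': array([ 0.03099938,  0.08579924, -0.47055614]), 'moment': array([ 0.02082383,  0.03086479, -0.01198665]), 'grip_width': 85.51003338791658}
scene [[430.43015096   0.         276.68451444]
 [  0.         430.43015096 203.81595374]
 [  0.           0.           1.        ]] [-0.06333573  0.          0.          0.          0.        ] [[-6.72387328e-01 -4.41111833e-01  5.94403593e-01  1.23505070e+03]
 [ 7.40199034e-01 -3.99811695e-01  5.40607064e-01  6.09288689e+02]
 [-8.18665200e-04  8.03474305e-01  5.95338871e-01  8.11075316e+02]
 [ 0.00000000e+00  0.00000000e+00  0.00000000e+00  1.00000000e+00]]
side [[420.80150941   0.         282.50777857]
 [  0.         420.80150941 215.3150459 ]
 [  0.           0.           1.        ]] [-0.04940372  0.          0.          0.          0.        ] [[ 9.25497419e-01  2.91589390e-01 -2.41723304e-01  2.96319023e+02]
 [-3.78583032e-01  6.93017679e-01 -6.13515594e-01 -5.93427601e+02]
 [-1.13761147e-02  6.59319440e-01  7.51776869e-01  8.66334118e+02]
 [ 0.00000000e+00  0.00000000e+00  0.00000000e+00  1.00000000e+00]]
```

View pics/scene0.png

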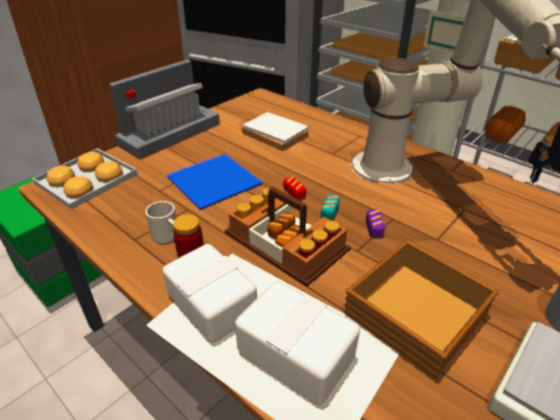

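View pics/side0.png

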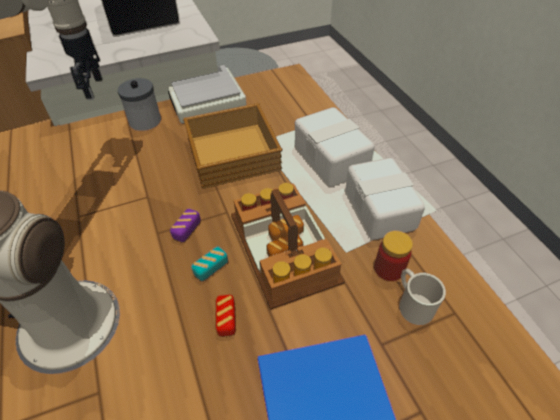

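The basket is on the robot's left (scene ~(420,300)) and the blue board on its right (~(215,180)). The row is between them, with its handle at scene (288,210) and side (285,220). The look-alikes lie on the robot's side of the row. Next I'll build a top-down map from depth.

```bash
cat > h.py <<'E'
import numpy as np, cv2
from rig import telemetry, cams
def cloud(n):
    d=cams.snapshot(n); z=d["depth"]; h,w=z.shape
    u,v=np.meshgrid(np.arange(w),np.arange(h))
    p=cv2.undistortPoints(np.stack([u,v],-1).reshape(-1,1,2).astype(float),d["K"],np.array(d["dist_coeffs"])).reshape(h,w,2)
    P=np.stack([p[...,0]*z,-p[...,1]*z,-z],-1)
    W=P@d["pose"][:3,:3].T+d["pose"][:3,3]
    W[z<=0]=np.nan
    return d,W
E
python3 - <<'E'
from h import *
for n in ("scene","side"):
    d,W=cloud(n); np.savez(f"{n}0.npz",W=W,img=d["img"])
    # ortho 1px = 1.25mm ; x 200..900 up, y 450..-450
    ok=~np.isnan(W[...,0]); P=W[ok]; c=d["img"][ok]
    o=np.argsort(P[:,2]); P=P[o]; c=c[o]
    im=np.zeros((600,800,3),np.uint8)
    r=((850-P[:,0])/1.1).astype(int); q=((440-P[:,1])/1.1).astype(int)
    m=(r>=0)&(r<599)&(q>=0)&(q<799)&(P[:,2]<300)
    for a in(0,1):
        for b in (0,1): im[r[m]+a,q[m]+b]=c[m]
    cv2.imwrite(f"pics/o_{n}.png",im[:,:,::-1])
    I=d["img"].astype(int)
    blue=ok&(I[...,2]>150)&(I[...,0]<60)&(I[...,1]<120)
    B=W[blue]; B=B[(B[:,2]<30)&(B[:,2]>0)]
    print(n,len(B),np.median(B[:,2]),cv2.minAreaRect(B[:,:2].astype(np.float32)))
    t=ok&(abs(W[...,2])<8); print("table z",np.median(W[t][:,2]))
    # handle: points z 120-165 in row area
    H=W[ok&(W[...,2]>125)&(W[...,2]<165)&(abs(W[...,1])<120)&(W[...,0]>350)&(W[...,0]<640)]
    print(len(H),H.min(0),H.max(0),np.median(H,0),cv2.minAreaRect(H[:,:2].astype(np.float32)))
E
```

```text
scene 2610 13.551345079949954 ((474.96478271484375, -374.1210632324219), (237.1604461669922, 236.39454650878906), 79.15387725830078)
table z 1.12887940937037
427 [527.31059497 -49.21333868 125.22828111] [552.43097756  72.87912676 161.75428221] [545.20570287  19.81203231 152.7008827 ] ((541.311767578125, 11.715591430664062), (25.034122467041016, 122.04816436767578), 1.4868443012237549)
side 8722 12.440259495394116 ((472.922119140625, -349.21710205078125), (175.92486572265625, 236.40858459472656), 78.96337127685547)
table z 0.6441951842551816
458 [523.9486352  -52.08311842 125.13175546] [545.84079311  71.0692042  162.07255711] [532.74168086  -4.01569966 155.7744114 ] ((535.4822998046875, 9.441314697265625), (123.07376861572266, 21.88766098022461), 89.40596771240234)
```

View pics/o_scene.png

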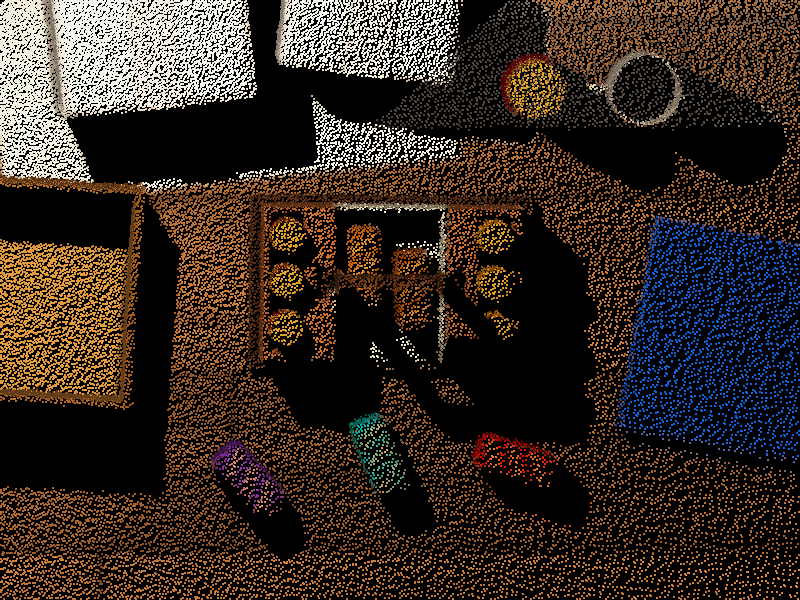

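View pics/o_side.png

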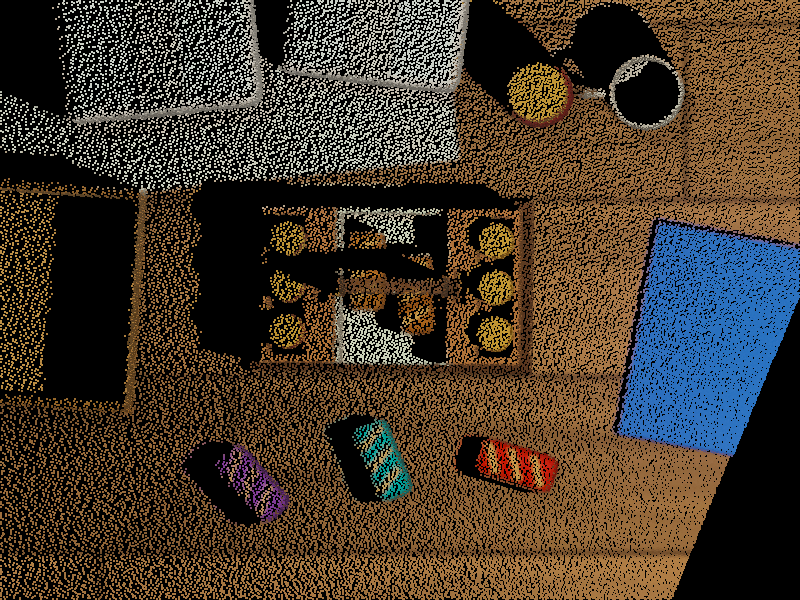

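The top maps show the row nearly square to the world axes, with the handle at about (538,11). The basket is at upper left and the board (yaw about -11°) at right. Next I'll fit the row's yaw, the basket and the clearances.

Run:
```python
import numpy as np,cv2
for n in ("scene","side"):
    f=np.load(f"{n}0.npz"); W=f["W"]; I=f["img"].astype(int)
    ok=~np.isnan(W[...,0])
    m=ok&(W[...,2]>87)&(W[...,2]<97)&(W[...,0]>450)&(W[...,0]<620)&(abs(W[...,1]-10)<160)&(abs(W[...,1]-10)>80)&(I[...,0]>150)
    P=W[m]
    # kmeans into 6
    c=np.array([[x,y] for y in(125,-104) for x in (590,540,485)],float)
    P2=P[:,:2]
    for _ in range(20):
        l=np.argmin(((P2[:,None]-c)**2).sum(-1),1); c=np.array([P2[l==k].mean(0) for k in range(6)])
    for k in range(6):
        (x,y),r=cv2.minEnclosingCircle(P2[l==k].astype(np.float32)); print(n,k,(l==k).sum(),c[k].round(1),round(x,1),round(y,1),round(r,1))
    # block/tray edges: points z 66-78
    m=ok&(W[...,2]>55)&(W[...,2]<66)&(abs(W[...,0]-540)<110)&(abs(W[...,1]-10)<58)&(I.min(-1)>140)
    print("tray rim",m.sum(),cv2.minAreaRect(W[m][:,:2].astype(np.float32)), np.median(W[m],0))
    m=ok&(W[...,2]>70)&(W[...,2]<76)&(abs(W[...,0]-540)<110)&(abs(W[...,1]-10)<170)
    print("blocks",m.sum(),cv2.minAreaRect(W[m][:,:2].astype(np.float32)))
    m=ok&(W[...,2]>74)&(W[...,2]<95)&(W[...,1]>240)&(W[...,1]<640)&(W[...,0]>350)&(W[...,0]<720)&(I[...,0]-I[...,2]>40)
    print("basket",m.sum(),cv2.minAreaRect(W[m][:,:2].astype(np.float32)),np.median(W[m][:,2]))
    m=ok&(W[...,2]>8)&(W[...,2]<25)&(W[...,1]>280)&(W[...,1]<560)&(W[...,0]>400)&(W[...,0]<690)&(I[...,0]-I[...,2]>60)
    if m.sum()>10: print("basketfloor",m.sum(),cv2.minAreaRect(W[m][:,:2].astype(np.float32)),np.median(W[m][:,2]))
    # tall objects
    m=ok&(W[...,2]>95)&(W[...,2]<125)&(W[...,0]>650)&(W[...,0]<1100)
    for lo,hi in((190,700),(-20,185)):
        q=W[m&(W[...,1]>lo)&(W[...,1]<hi)]; 
        if len(q): print("parcel",q.min(0).round(),q.max(0).round())
    # leftover: loaves tops
    m=ok&(W[...,2]>20)&(W[...,2]<75)&(abs(W[...,0]-540)<85)&(abs(W[...,1]-10)<52)&(I[...,0]-I[...,2]>50)
    q=W[m]; print("loaf",q.min(0).round(),q.max(0).round(),np.median(q,0).round())
```

```text
scene 0 137 [593.  125.5] 591.4 124.3 20.2
scene 1 123 [542.4 126.3] 540.3 126.5 20.7
scene 2 116 [491.6 126.8] 491.0 126.5 19.9
scene 3 101 [ 590.8 -102.4] 590.2 -104.0 20.3
scene 4 94 [ 539.6 -102.7] 538.7 -104.1 20.5
scene 5 35 [ 493.8 -110.5] 493.2 -107.5 18.8
tray rim 118 ((550.4070434570312, 8.927894592285156), (113.49429321289062, 150.6908721923828), 89.87858581542969) [620.26714837 -21.88542486  63.18747787]
blocks 1100 ((539.2728271484375, 10.772384643554688), (286.9668884277344, 173.2286834716797), 89.42941284179688)
basket 2281 ((531.9609375, 412.11846923828125), (251.54335021972656, 250.90231323242188), 86.30386352539062) 84.74544452580903
basketfloor 4153 ((532.5908813476562, 412.50335693359375), (245.2259063720703, 243.1593017578125), 86.28852844238281) 9.787991359505327
parcel [721. 190.  95.] [887. 387. 117.]
parcel [741. -20.  95.] [908. 185. 115.]
loaf [456. -42.  20.] [623.  61.  65.] [555.   5.  58.]
side 0 117 [588.4 123.8] 587.7 124.9 19.3
side 1 94 [534.1 125.9] 538.9 123.7 19.8
side 2 125 [486.3 124.8] 486.2 124.6 19.1
side 3 178 [ 585.2 -105.3] 585.9 -105.1 19.2
side 4 184 [ 534.1 -105. ] 534.4 -104.4 18.8
side 5 192 [ 483.3 -104.2] 484.1 -103.9 19.6
tray rim 101 ((564.1767578125, 50.049800872802734), (90.96729278564453, 193.9003448486328), 55.28015899658203) [617.52693161  34.12004827  62.57216031]
blocks 1687 ((536.068115234375, 9.470779418945312), (286.7306823730469, 171.41937255859375), 89.29148864746094)
basket 1159 ((527.0279541015625, 410.71490478515625), (255.1578369140625, 249.05447387695312), 85.6063003540039) 84.63607467069596
basketfloor 1712 ((523.140625, 411.722900390625), (250.1127471923828, 235.86546325683594), 86.33538818359375) 10.107910269658532
parcel [715. 190.  95.] [878. 382. 117.]
parcel [733. -20.  95.] [906. 185. 114.]
loaf [483. -41.  20.] [616.  57.  64.] [526.  18.  57.]
```

Run:
```python
from h import *
s=cams.snapshot("scene")["img"][170:290,210:370]; t=cams.snapshot("side")["img"][170:310,215:355]
a=cv2.resize(s,None,fx=3.5,fy=3.5,interpolation=2);cv2.imwrite("pics/z1.png",a[:,:,::-1])
a=cv2.resize(t,None,fx=4,fy=4,interpolation=2);cv2.imwrite("pics/z2.png",a[:,:,::-1])
```

```text
(no output)
```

View pics/z1.png

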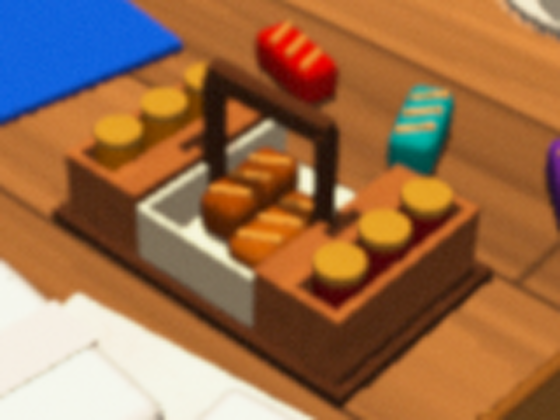

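View pics/z2.png

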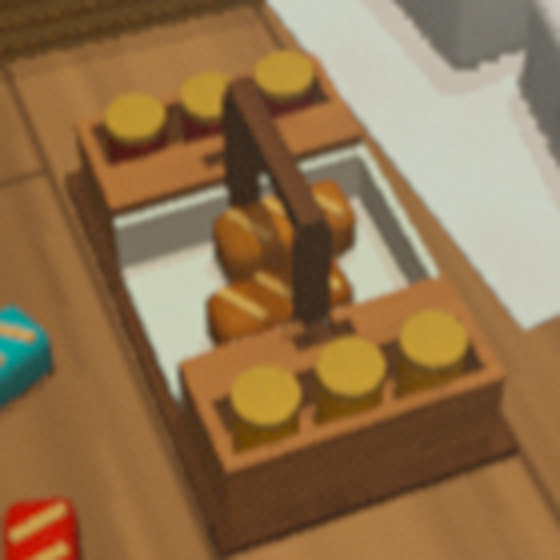

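Row centre ≈ (537.5, 10), yaw ≈ -0.6°. Basket centre ≈ (530, 411.5), yaw ≈ -4°. Board centre ≈ (474.5, -373), yaw ≈ -11°. The sizes and heights agree with the description. Moving above the handle with the jaws opening along x.

carry_out --pt "10 -15 2 0 0 -0.034 85" --pt "30 -46 5 0 0 -0.11 85" --pt "50 -78 8 0 0 -0.18 85" --pt "70 -109 10 0 0 -0.25 85" --pt "90 -140 10 0 0 -0.325 85" --pt "110 -171 10 0 0 -0.4 85" --pt "130 -202 10 0 0 -0.47 85" --pt "150 -233 10 0 0 -0.54 85" --pt "170 -264 10 0 0 -0.615 85" --pt "190 -295 10 0 0 -0.685 85" --pt "210 -326 10 0 0 -0.76 85" --pt "230 -357 10 0 0 -0.83 85" --pt "250 -388 10 0 0 -0.9 85" --pt "270 -419 10 0 0 -0.975 85" --pt "290 -450 10 0 0 -1.05 85" --pt "310 -481 10 0 0 -1.12 85" --pt "328 -509 10 0 0 -1.18 85" --pt "338 -525 10 0 0 -1.22 85" --pt "342 -530.5 10 0 0 -1.234 85" --pt "342 -530.5 10 0 0 -1.234 85" --newtons 60

```text
time: 1.97
ee_pos: [537.9, 9.1, 220.1]
ee_rot: [[0.012, 1.0, -0.0], [1.0, -0.012, 0.0], [0.0, -0.0, -1.0]]
force: [-0.2, -0.3, -0.8]
grip_width: 84.9
```

Run:
```python
from h import *
s=telemetry.observe(); print(s["time"],s["joints"],s["ee_pos"],s["ee_rot"],s["force"])
d,W=cloud("wrist"); print(d["pose"]); cv2.imwrite("pics/w1.png",d["img"][:,:,::-1])
np.savez("w1.npz",W=W,img=d["img"])
ok=~np.isnan(W[...,0])
m=ok&(W[...,2]>130)&(W[...,2]<170)&(abs(W[...,1]-10)<90)&(abs(W[...,0]-540)<60)
P=W[m]; print(m.sum(),np.median(P,0)); 
m&=(W[...,2]>150); 
if m.sum()>20: print(cv2.minAreaRect(W[m][:,:2].astype(np.float32)))
```

```text
1.9667 [-1.19062499e+01  3.19358918e+00  9.67520211e+01  1.90022697e-03
  8.00772754e+01 -1.12233019e+01] [537.85742883   9.14146631 220.06392288] [[ 1.19251526e-02  9.99928819e-01 -3.84098435e-04]
 [ 9.99928887e-01 -1.19251095e-02  1.14373376e-04]
 [ 1.09784819e-04 -3.85435040e-04 -9.99999920e-01]] [-0.22745594 -0.2524925  -0.80111423]
[[ 9.99923365e-01  1.13645531e-02  4.91027588e-03  5.39248753e+02]
 [-1.23442024e-02  9.45387242e-01  3.25715494e-01  9.35507117e+01]
 [-9.40501158e-04 -3.25751146e-01  9.45455079e-01  3.83188711e+02]
 [ 0.00000000e+00  0.00000000e+00  0.00000000e+00  1.00000000e+00]]
3135 [536.6486901   20.2356397  156.36097827]
((536.4772338867188, 11.396583557128906), (119.25778198242188, 16.023529052734375), 89.2302017211914)
```

View pics/w1.png

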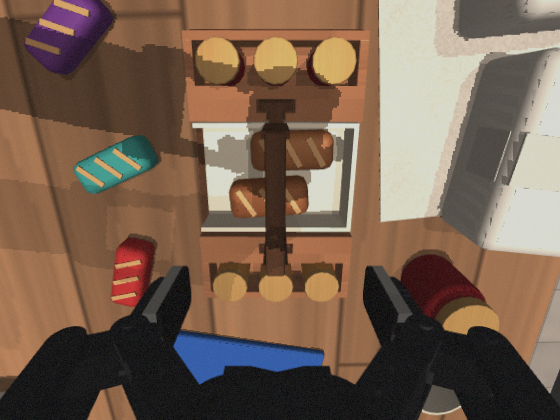

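The wrist view shows the bar centred at (536.5, 11.4) with yaw -0.8° and top at z≈156. It measures 119×16 mm, as specified, and both loaves are clear below it. Descending and gripping.

carry_out --pt "-1.2 1.7 -8 0 0 0 85" --pt "-1.2 1.7 -20 0 0 0 85" --pt "-1.2 1.7 -32 0 0 0 85" --pt "-1.2 1.7 -44 0 0 0 85" --pt "-1.2 1.7 -56 0 0 0 85" --pt "-1.2 1.7 -66 0 0 0 85" --pt "-1.2 1.7 -72 0 0 0 85" --pt "-1.2 1.7 -75 0 0 0 85" --pt "-1.2 1.7 -75 0 0 0 60" --pt "-1.2 1.7 -75 0 0 0 40" --pt "-1.2 1.7 -75 0 0 0 25" --pt "-1.2 1.7 -75 0 0 0 10" --pt "-1.2 1.7 -75 0 0 0 5" --pt "-1.2 1.7 -75 0 0 0 5" --pt "-1.2 1.7 -75 0 0 0 5" --pt "-1.2 1.7 -75 0 0 0 5" --newtons 80

```text
time: 3.35
ee_pos: [536.3, 11.9, 145.4]
ee_rot: [[0.01, 1.0, 0.0], [1.0, -0.01, -0.0], [-0.0, 0.0, -1.0]]
force: [-0.8, -0.0, 1.2]
grip_width: 5.4
```

Run:
```python
from h import *
s=telemetry.observe(); print(s["time"],s["joints"],s["ee_pos"],s["force"],s["moment"],s["grip_width"])
for n in("wrist","side"):
    d=cams.snapshot(n); cv2.imwrite(f"pics/g_{n}.png",d["img"][:,:,::-1])
```

```text
3.35 [-1.16402791e+01  6.75683334e+00  1.01657560e+02 -2.42347398e-04
  7.15745446e+01 -1.10642732e+01] [536.30195771  11.93640123 145.39147353] [-0.8177545  -0.01148218  1.21356165] [-0.00574094 -0.01645243  0.02056794] 5.418249915515098
```

View pics/g_wrist.png

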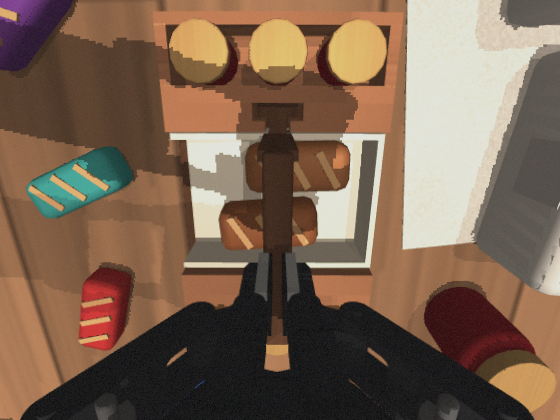

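Run:
```python
import cv2
a=cv2.imread("pics/g_side.png")[120:280,210:400]; cv2.imwrite("pics/gs.png",cv2.resize(a,None,fx=4,fy=3.7,interpolation=2))
a=cv2.imread("pics/g_wrist.png")[230:360,200:360]; cv2.imwrite("pics/gw.png",cv2.resize(a,None,fx=4.5,fy=4.5,interpolation=2))
```

```text
(no output)
```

View pics/gs.png

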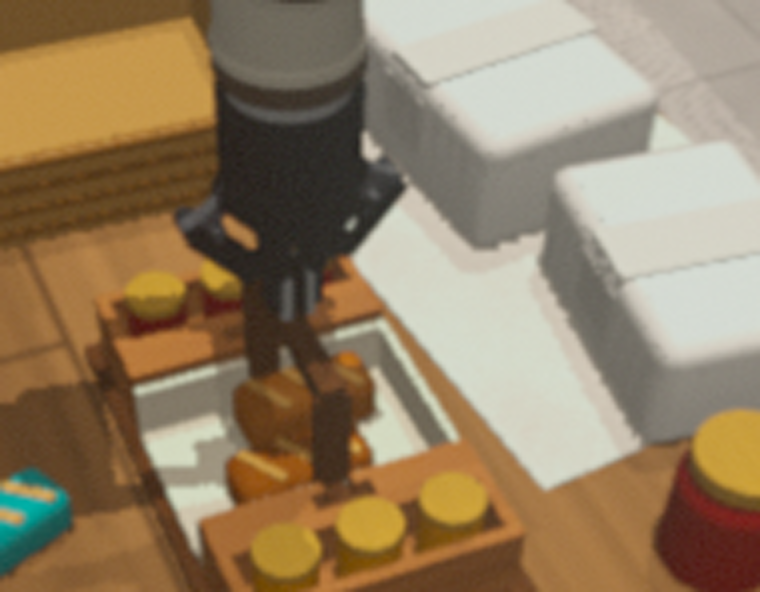

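View pics/gw.png

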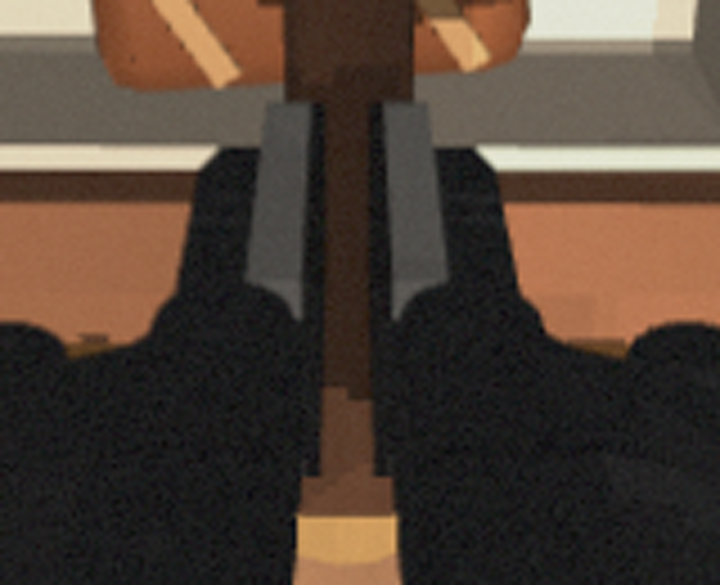

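Run:
```python
from h import *
d,W=cloud("wrist")
# crop px (x,y)->(200+x/4.5, 230+y/4.5)
for nm,(x,y) in dict(padL=(285,150),padR=(405,150),padLlow=(275,250),gap=(348,150),gap2=(348,250),gap3=(348,360),bar=(350,60),padR2=(415,250)).items():
    u,v=int(200+x/4.5),int(230+y/4.5); print(nm,u,v,W[v-1:v+2,u-1:u+2].reshape(-1,3)[4].round(1))
print(telemetry.observe()["grip_width"])
for n in("side","scene"):
    d,W=cloud(n); ok=~np.isnan(W[...,0])
    m=ok&(abs(W[...,1]-11)<70)&(abs(W[...,0]-536)<14)&(W[...,2]>100)&(W[...,2]<200)
    P=W[m]
    for y in range(-50,75,10):
        q=P[abs(P[:,1]-y)<5]
        if len(q): print(n,y,len(q),q[:,2].min().round(),q[:,2].max().round(),q[:,0].min().round(),q[:,0].max().round())
```

```text
padL 263 263 [530.2  23.5 180.5]
padR 290 263 [542.9  22.8 179.6]
padLlow 261 285 [530.1  23.4 198.6]
gap 277 263 [536.6   9.4 155.9]
gap2 277 285 [536.5  -4.5 156.6]
gap3 277 310 [536.3 -22.8 155.3]
bar 277 243 [536.7  22.2 156.8]
padR2 292 285 [543.   22.7 197.7]
4.802748321430207
side -50 166 100.0 159.0 524.0 546.0
side -40 32 138.0 159.0 525.0 543.0
side -30 31 142.0 161.0 527.0 543.0
side -20 30 140.0 160.0 527.0 542.0
side -10 33 140.0 161.0 527.0 543.0
side 0 114 140.0 199.0 522.0 548.0
side 10 48 142.0 199.0 522.0 549.0
side 20 9 141.0 157.0 528.0 529.0
side 30 4 141.0 151.0 528.0 529.0
side 40 4 141.0 150.0 528.0 529.0
side 50 8 143.0 158.0 527.0 530.0
side 60 35 101.0 141.0 525.0 539.0
side 70 14 105.0 137.0 525.0 537.0
scene -50 36 100.0 159.0 525.0 550.0
scene -40 70 100.0 161.0 528.0 549.0
scene -30 25 142.0 160.0 532.0 549.0
scene -20 30 140.0 160.0 531.0 549.0
scene -10 24 140.0 160.0 537.0 548.0
scene 0 24 141.0 159.0 537.0 548.0
scene 10 26 141.0 171.0 532.0 550.0
scene 20 101 139.0 200.0 522.0 550.0
scene 30 29 139.0 162.0 531.0 550.0
scene 40 29 139.0 162.0 532.0 550.0
scene 50 32 139.0 160.0 531.0 549.0
scene 60 32 104.0 160.0 534.0 549.0
scene 70 102 100.0 161.0 527.0 550.0
```

Run:
```python
from h import *
d,W=cloud("side")
for v in range(185,212,2): print(v,[tuple(W[v,u].round(0)) for u in (280,284,288,292)], d["img"][v,284],d["img"][v,288])
f=np.load("w1.npz");W=f["W"]
for v in range(260,340,8): print(v,W[v,180].round(0),W[v,170].round(0),f["img"][v,180])
d,W=cloud("wrist"); print(d["pose"])
for v in range(246,300,4): print(v,W[v,264].round(0),d["img"][v,264],W[v,268].round(0))
```

```text
185 [(np.float64(524.0), np.float64(-5.0), np.float64(244.0)), (np.float64(542.0), np.float64(17.0), np.float64(217.0)), (np.float64(541.0), np.float64(-7.0), np.float64(239.0)), (np.float64(550.0), np.float64(-7.0), np.float64(235.0))] [49 45 39] [44 41 36]
187 [(np.float64(524.0), np.float64(-5.0), np.float64(238.0)), (np.float64(541.0), np.float64(15.0), np.float64(213.0)), (np.float64(544.0), np.float64(1.0), np.float64(224.0)), (np.float64(555.0), np.float64(5.0), np.float64(217.0))] [47 42 37] [40 37 32]
189 [(np.float64(524.0), np.float64(-5.0), np.float64(232.0)), (np.float64(540.0), np.float64(13.0), np.float64(209.0)), (np.float64(544.0), np.float64(-1.0), np.float64(220.0)), (np.float64(555.0), np.float64(4.0), np.float64(211.0))] [48 44 40] [44 39 36]
191 [(np.float64(525.0), np.float64(-1.0), np.float64(222.0)), (np.float64(539.0), np.float64(11.0), np.float64(205.0)), (np.float64(543.0), np.float64(-1.0), np.float64(215.0)), (np.float64(600.0), np.float64(108.0), np.float64(91.0))] [42 36 33] [45 42 38]
193 [(np.float64(525.0), np.float64(0.0), np.float64(214.0)), (np.f
[... 3264 characters left out ...]
00000000e+00]]
246 [530.  20. 156.] [48 36 26] [532.  21. 157.]
250 [529.  17. 155.] [50 38 30] [532.  18. 157.]
254 [530.  23. 170.] [77 77 71] [532.  23. 171.]
258 [530.  23. 175.] [79 77 73] [532.  23. 175.]
262 [531.  23. 178.] [75 74 71] [532.  23. 179.]
266 [531.  23. 182.] [76 73 71] [533.  23. 183.]
270 [531.  23. 186.] [75 72 69] [533.  23. 186.]
274 [531.  24. 190.] [76 73 70] [533.  24. 191.]
278 [531.  23. 193.] [74 72 70] [533.  23. 193.]
282 [531.  23. 196.] [72 70 67] [533.  23. 196.]
286 [531.  24. 199.] [76 74 70] [533.  23. 198.]
290 [531.  23. 202.] [77 75 72] [533.  23. 201.]
294 [531.  22. 203.] [91 88 84] [533.  22. 203.]
298 [532.  24. 208.] [58 56 53] [533.  19. 202.]
```

The grip failed. Both the wrist and side depth put the fingertips at z≈169, above the bar (top 157), and the opening closed to 5 mm. So the real fingertips are about 41 mm higher (behind along the tool) than the stated TCP offset implies. Nothing was touched. I'll reopen, go 40 mm lower and grip again.

carry_out --pt "0 0 0 0 0 0 40" --pt "0 0 0 0 0 0 60" --pt "0 0 0 0 0 0 60" --pt "0 0 0 0 0 0 60" --pt "0 0 -4 0 0 0 60" --pt "0 0 -12 0 0 0 60" --pt "0 0 -22 0 0 0 60" --pt "0 0 -31 0 0 0 60" --pt "0 0 -38 0 0 0 60" --pt "0 0 -40 0 0 0 60" --pt "0 0 -40 0 0 0 40" --pt "0 0 -40 0 0 0 25" --pt "0 0 -40 0 0 0 12" --pt "0 0 -40 0 0 0 5" --pt "0 0 -40 0 0 0 5" --pt "0 0 -40 0 0 0 5" --pt "0 0 -40 0 0 0 5" --newtons 80

```text
time: 5.12
ee_pos: [536.6, 11.8, 106.1]
ee_rot: [[0.01, 1.0, 0.001], [1.0, -0.01, -0.0], [-0.0, 0.001, -1.0]]
force: [-2.4, 0.3, 5.4]
grip_width: 15.0
```

Run:
```python
from h import *
s=telemetry.observe(); print(s["time"],s["joints"],s["ee_pos"],s["force"],s["moment"],s["grip_width"])
d,W=cloud("wrist"); cv2.imwrite(f"pics/g2.png",d["img"][:,:,::-1])
ok=~np.isnan(W[...,0]); m=ok&(W[...,2]>150)&(W[...,2]<165)&(abs(W[...,1]-10)<90)&(abs(W[...,0]-540)<60)&(d["img"].astype(int)[...,0]-d["img"][...,2]>12)
print(m.sum(),cv2.minAreaRect(W[m][:,:2].astype(np.float32)))
```

```text
5.1167 [-1.16411236e+01  9.45114244e+00  1.03459134e+02 -1.14366430e-02
  6.70440047e+01 -1.10676887e+01] [536.55882528  11.81569859 106.05527992] [-2.40865396  0.29571164  5.41467306] [-0.04941341  0.3833411   0.00801717] 14.959593792035529
7464 ((537.43115234375, 21.982044219970703), (97.47077941894531, 40.4847526550293), 74.5955581665039)
```

View pics/g2.png

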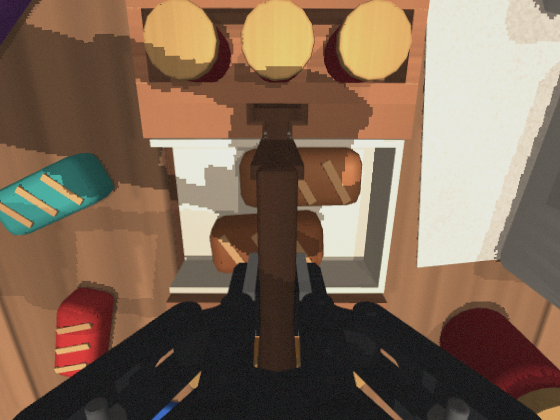

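The pads now straddle the bar at wrist image (278,310), opening 15 mm. Lifting straight up slowly, with force readings.

carry_out --pt "0 0 2 0 0 0 5" --pt "0 0 5 0 0 0 5" --pt "0 0 9 0 0 0 5" --pt "0 0 13 0 0 0 5" --pt "0 0 17 0 0 0 5" --pt "0 0 20 0 0 0 5" --newtons 80

```text
time: 5.67
ee_pos: [536.3, 11.9, 125.7]
ee_rot: [[0.01, 1.0, 0.0], [1.0, -0.01, -0.0], [-0.0, 0.0, -1.0]]
force: [0.9, 0.2, -4.8]
grip_width: 14.9
```

Run:
```python
from h import *
s=telemetry.observe(); print(s["time"],s["ee_pos"],s["force"],s["moment"],s["grip_width"])
for n,(a,b,c,e) in dict(scene=(150,300,200,370),side=(140,310,200,370)).items():
    d=cams.snapshot(n)["img"][a:b,c:e]; cv2.imwrite(f"pics/l1_{n}.png",cv2.resize(d,None,fx=3,fy=3,interpolation=2)[:,:,::-1])
```

```text
5.6667 [536.34360824  11.94734547 125.73059912] [ 0.94633429  0.19218654 -4.76745535] [-0.0322785   0.00722746  0.05664774] 14.85040221191345
```

View pics/l1_side.png

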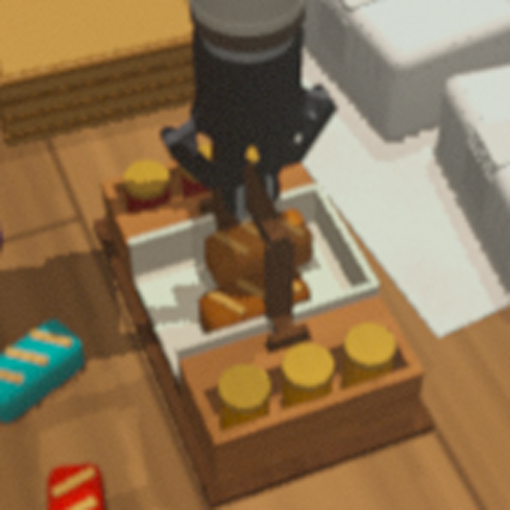

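View pics/l1_scene.png

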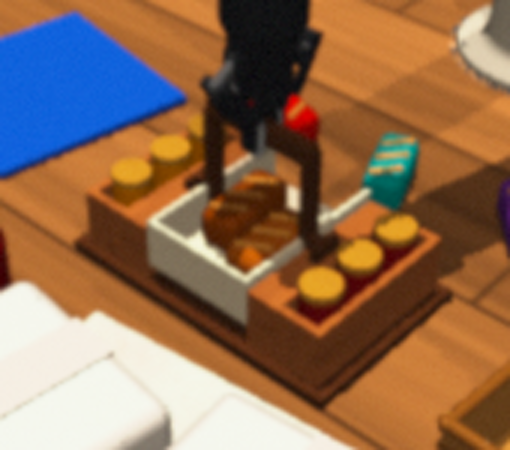

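Scene and side views show the tray risen evenly with its loaves (load 4.8 N) and the blocks still in place. Continuing straight up.

carry_out --pt "0 0 4 0 0 0 5" --pt "0 0 10 0 0 0 5" --pt "0 0 17 0 0 0 5" --pt "0 0 25 0 0 0 5" --pt "0 0 33 0 0 0 5" --pt "0 0 42 0 0 0 5" --pt "0 0 52 0 0 0 5" --pt "0 0 63 0 0 0 5" --pt "0 0 75 0 0 0 5" --pt "0 0 88 0 0 0 5" --pt "0 0 101 0 0 0 5" --pt "0 0 112 0 0 0 5" --pt "0 0 118 0 0 0 5" --pt "0 0 120 0 0 0 5" --newtons 80

```text
time: 6.93
ee_pos: [537.0, 11.8, 247.1]
ee_rot: [[0.01, 1.0, 0.003], [1.0, -0.01, -0.001], [-0.001, 0.003, -1.0]]
force: [0.0, -0.0, -6.2]
grip_width: 15.0
```

Run:
```python
from h import *
s=telemetry.observe(); print(s["time"],s["joints"],s["ee_pos"],s["force"],s["moment"],s["grip_width"])
for n,(a,b,c,e) in dict(scene=(110,300,200,380),side=(100,310,200,370)).items():
    d,W=cloud(n);I=d["img"].astype(int)
    ok=~np.isnan(W[...,0])
    m=ok&(W[...,2]>87)&(W[...,2]<97)&(W[...,0]>450)&(W[...,0]<620)&(abs(W[...,1]-10)<160)&(abs(W[...,1]-10)>80)&(I[...,0]>150)&(I[...,2]<110)
    P2=W[m][:,:2];c0=np.array([[x,y] for y in(125,-104) for x in (590,540,485)],float);l=np.argmin(((P2[:,None]-c0)**2).sum(-1),1)
    for k in range(6):
        if (l==k).sum()>10: print(n,k,[round(v,1) for v in cv2.minEnclosingCircle(P2[l==k].astype(np.float32))[0]])
    cv2.imwrite(f"pics/l2_{n}.png",cv2.resize(d["img"][a:b,c:e],None,fx=2.7,fy=2.7,interpolation=2)[:,:,::-1])
a=cv2.imread("pics/l2_scene.png");b=cv2.imread("pics/l2_side.png");h=max(a.shape[0],b.shape[0])
f=lambda x:cv2.copyMakeBorder(x,0,h-x.shape[0],0,0,0)
o=cv2.hconcat([f(a),f(b)]);cv2.imwrite("pics/l2.png",cv2.resize(o,None,fx=.84,fy=.84)); print(o.shape)
```

```text
6.9333 [-1.16411949e+01  1.95536437e+00  9.49687293e+01 -7.50554458e-04
  8.29180484e+01 -1.10700980e+01] [537.03365152  11.77412966 247.14553353] [ 2.90068514e-02 -2.77522268e-03 -6.24513721e+00] [0.01281091 0.03519503 0.04593975] 14.952785475215762
scene 0 [592.8, 126.5]
scene 1 [541.0, 127.6]
scene 2 [490.6, 125.2]
scene 3 [590.2, -106.1]
side 3 [584.9, -104.4]
side 4 [534.1, -104.7]
side 5 [484.5, -103.3]
(567, 945, 3)
```

View pics/l2.png

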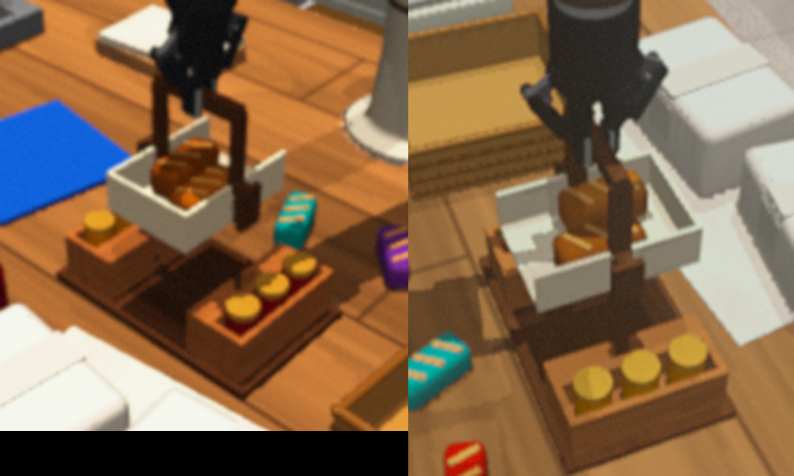

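Both blocks stand within about 1 mm of where they were, and the tray is level with both loaves inside. Now swinging it over the basket with 27° yaw, so the tilt lies in the arm's plane.

carry_out --pt "0.4 3 1 0 0 0.003 5" --pt "1.5 12 2 0 0 0.013 5" --pt "3.3 26 3 0 0 0.029 5" --pt "5.6 45 4 0 0 0.05 5" --pt "8.4 67 4 0 0 0.075 5" --pt "11.7 93 4 0 0 0.104 5" --pt "15.2 121.5 4 0 0 0.136 5" --pt "19 152 4 0 0 0.17 5" --pt "23 183 4 0 0 0.205 5" --pt "27 215.5 4 0 0 0.241 5" --pt "31 248 4 0 0 0.277 5" --pt "35 279 4 0 0 0.312 5" --pt "38.8 309.5 4 0 0 0.346 5" --pt "42.3 338 4 0 0 0.378 5" --pt "45.6 364 4 0 0 0.407 5" --pt "48.4 386 4 0 0 0.432 5" --pt "50.7 405 4 0 0 0.453 5" --pt "52.5 419 4 0 0 0.468 5" --pt "53.6 428 4 0 0 0.479 5" --pt "54 431 4 0 0 0.482 5" --newtons 80

```text
time: 8.7
ee_pos: [588.9, 445.3, 247.5]
ee_rot: [[-0.457, 0.889, -0.002], [0.889, 0.457, -0.0], [0.001, -0.002, -1.0]]
force: [0.2, 0.1, -5.4]
grip_width: 14.7
```

carry_out --pt "0 0 0 0 0 0 5" --pt "0 0 0 0 0 0 5" --pt "0 0 0 0 0 0 5"

```text
time: 8.95
ee_pos: [590.2, 442.4, 249.0]
ee_rot: [[-0.454, 0.891, -0.001], [0.891, 0.454, -0.001], [-0.0, -0.001, -1.0]]
force: [0.4, 0.5, -4.6]
grip_width: 14.7
```

```bash
cat > two.py <<'E'
from h import *
import sys
def two(name,boxes):
    out=[]
    for n,(a,b,c,e) in boxes.items():
        d=cams.snapshot(n)["img"][a:b,c:e]; f=395/d.shape[1]; out.append(cv2.resize(d,None,fx=f,fy=f,interpolation=2))
    h=max(o.shape[0] for o in out)
    cv2.imwrite(name,cv2.hconcat([cv2.copyMakeBorder(o,0,h-o.shape[0],0,0,0) for o in out])[:,:,::-1])
E
python3 - <<'E'
from two import *
s=telemetry.observe(); print(s["time"],s["joints"],s["ee_pos"],s["ee_rot"],s["force"],s["moment"],s["grip_width"])
two("pics/b1.png",dict(scene=(120,400,260,560),side=(0,300,120,420)))
E
```

```text
8.95 [ 2.75045375e+01  3.27779539e+01  5.71300461e+01 -1.60386062e-02
  9.01356477e+01  4.96981010e-01] [590.156344   442.3510107  249.02059835] [[-4.54107590e-01  8.90946686e-01 -5.46419286e-04]
 [ 8.90946808e-01  4.54107284e-01 -6.00099067e-04]
 [-2.86523298e-04 -7.59340060e-04 -9.99999671e-01]] [ 0.41220803  0.52489313 -4.57892523] [ 0.03687581 -0.01319466  0.01162208] 14.706469247101264
```

View pics/b1.png

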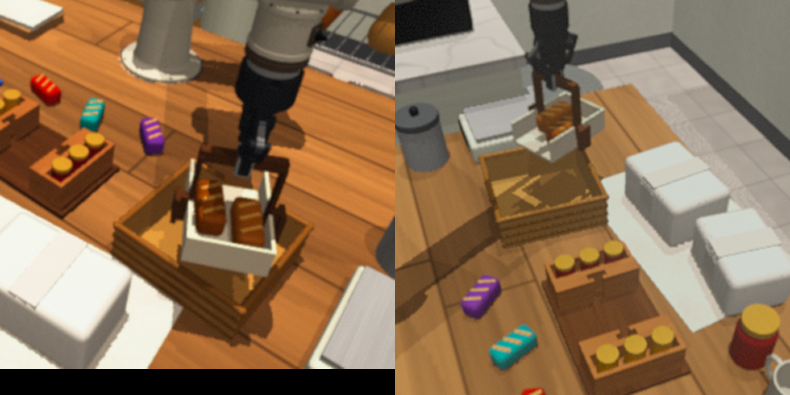

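Tray over the basket, level, both loaves in. Tipping stage 1: to 20° about the tray's y axis, then a check.

carry_out --pt "2 0 -3 0.02 -0.039 0 5" --pt "4 1 -8 0.045 -0.088 0 5" --pt "6 2 -15 0.079 -0.155 0 5" --pt "7 2 -21 0.106 -0.208 0 5" --pt "7 2 -27 0.132 -0.26 0 5" --pt "7 2 -31 0.15 -0.295 0 5" --pt "7 2 -32 0.158 -0.311 0 5" --pt "7 2 -32 0.158 -0.311 0 5"

```text
time: 9.72
ee_pos: [595.5, 443.7, 215.9]
ee_rot: [[-0.454, 0.838, 0.302], [0.891, 0.428, 0.153], [-0.001, 0.339, -0.941]]
force: [-0.8, -0.5, -6.1]
grip_width: 15.2
```

Run:
```python
from two import *
s=telemetry.observe(); print(s["time"],s["joints"],s["ee_pos"],s["ee_rot"],s["force"],s["moment"],s["grip_width"])
two("pics/b2.png",dict(scene=(120,400,260,560),side=(0,300,120,420)))
d,W=cloud("side"); I=d["img"].astype(int);ok=~np.isnan(W[...,0])
m=ok&(I.min(-1)>110)&(abs(W[...,0]-560)<160)&(abs(W[...,1]-430)<130)&(W[...,2]>90)
print(m.sum(),W[m].min(0),W[m].max(0))
d,W=cloud("scene"); I=d["img"].astype(int);ok=~np.isnan(W[...,0])
m=ok&(I.min(-1)>110)&(abs(W[...,0]-560)<160)&(abs(W[...,1]-430)<130)&(W[...,2]>90)
print(m.sum(),W[m].min(0),W[m].max(0))
```

```text
9.7167 [27.4828804  18.24735924 82.22761598 -0.22781248 59.73801539  0.54801596] [595.48656246 443.65312436 215.89925898] [[-4.54124738e-01  8.38225812e-01  3.01907618e-01]
 [ 8.90937860e-01  4.27511882e-01  1.53177414e-01]
 [-6.71831617e-04  3.38542581e-01 -9.40950833e-01]] [-0.77053468 -0.47216672 -6.09220364] [-0.30298015  0.59988742 -0.06691223] 15.223424743871877
527 [472.78003567 312.46346839  98.06546339] [719.99797593 537.4115586  479.92371396]
5223 [400.18072364 300.02328803 126.89862   ] [719.96982517 545.87782061 588.81560147]
```

View pics/b2.png

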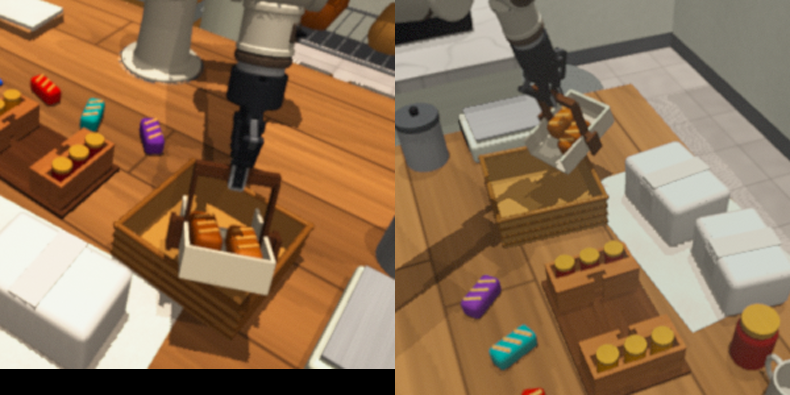

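At 20° the loaves still lie in the tray (scene crop (205,230) and (245,240)). Its open edge is over the basket. Continuing to 45°, pivoting near the edge.

carry_out --pt "-5 -2 2 0.02 -0.039 0 5" --pt "-10 -5 3 0.04 -0.078 0 5" --pt "-15 -7 5 0.06 -0.117 0 5" --pt "-19 -9 6 0.079 -0.155 0 5" --pt "-24 -12 7 0.1 -0.195 0 5" --pt "-28 -14 7 0.119 -0.233 0 5" --pt "-33 -16 8 0.139 -0.272 0 5" --pt "-38 -19 8 0.159 -0.312 0 5" --pt "-43 -22 9 0.179 -0.351 0 5" --pt "-48 -24 9 0.198 -0.389 0 5" --pt "-48 -24 9 0.198 -0.389 0 5" --pt "-48 -24 9 0.198 -0.389 0 5"

```text
time: 10.92
ee_pos: [549.4, 421.0, 226.9]
ee_rot: [[-0.454, 0.63, 0.63], [0.891, 0.322, 0.32], [-0.001, 0.707, -0.708]]
force: [1.0, 0.3, -2.2]
grip_width: 14.8
```

Run:
```python
from two import *
s=telemetry.observe(); print(s["time"],s["joints"],s["ee_pos"],s["ee_rot"],s["force"],s["moment"],s["grip_width"])
two("pics/b3.png",dict(scene=(120,400,260,560),side=(0,300,120,420)))
```

```text
10.9167 [ 27.7594607   -2.73656    113.10968316  -1.36808841  24.66796587
   1.72607594] [549.37395382 420.97389139 226.90605876] [[-0.45421413  0.62995705  0.62995527]
 [ 0.89089187  0.32204756  0.32030774]
 [-0.00109543  0.70671033 -0.70750216]] [ 1.02386283  0.28643619 -2.23724604] [-0.36126344  0.73440919  0.03115029] 14.827439620537858
```

View pics/b3.png

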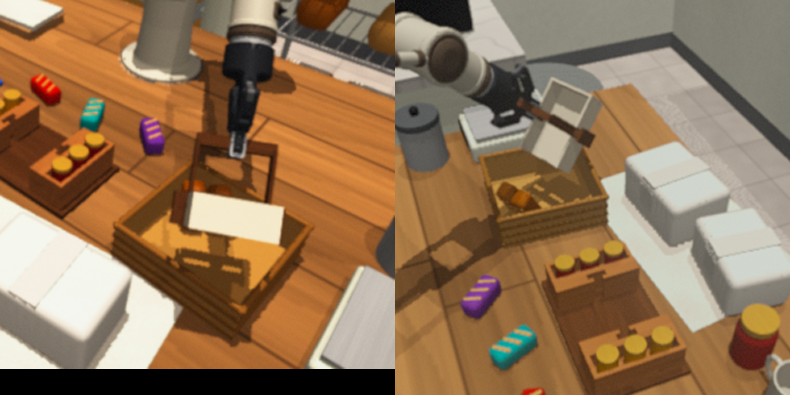

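The tray looks empty and both loaves are in the basket (side crop (515,195)). I'll let it settle and check before lifting away.

carry_out --pt "0 0 10 0 0 0 5" --pt "0 0 25 0 0 0 5" --pt "0 0 40 0 0 0 5" --pt "0 0 50 0 0 0 5" --pt "0 0 50 0 0 0 5" --pt "0 0 50 0 0 0 5"

```text
time: 11.52
ee_pos: [549.9, 421.2, 278.0]
ee_rot: [[-0.454, 0.628, 0.632], [0.891, 0.321, 0.321], [-0.001, 0.708, -0.706]]
force: [0.7, -0.2, -3.8]
grip_width: 14.8
```

Run:
```python
from two import *
s=telemetry.observe(); print(s["time"],s["joints"],s["ee_pos"],s["force"],s["grip_width"])
two("pics/b4.png",dict(scene=(180,390,320,520),side=(60,220,160,310)))
```

```text
11.5167 [ 27.7580045   -5.95239705 110.12092111  -1.11989816  30.72779332
   1.44534624] [549.93270251 421.24027823 277.96121847] [ 0.72617794 -0.23079285 -3.8215586 ] 14.768324644207894
```

View pics/b4.png

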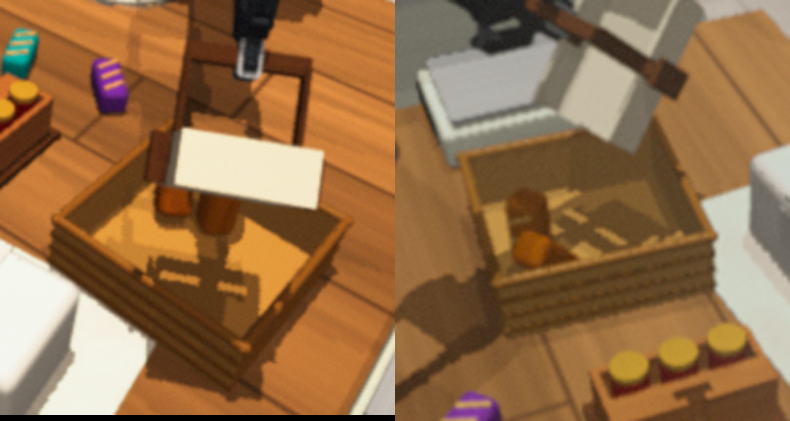

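Both loaves lie in the basket (side crop (525,210) and (545,250)) and the load is down to about 3.8 N. Levelling the tray.

carry_out --pt "-1 -1 1 -0.018 0.035 0 5" --pt "-2 -3 2 -0.055 0.108 0 5" --pt "-3 -5 3 -0.1 0.196 0 5" --pt "-4 -8 4 -0.145 0.284 0 5" --pt "-5 -11 5 -0.19 0.372 0 5" --pt "-6 -14 5 -0.235 0.461 0 5" --pt "-7 -16 5 -0.275 0.539 0 5" --pt "-8 -18 5 -0.315 0.617 0 5" --pt "-9 -20 5 -0.34 0.667 0 5" --pt "-9 -21 5 -0.357 0.7 0 5" --pt "-9 -21 5 -0.357 0.7 0 5"

```text
time: 12.53
ee_pos: [541.4, 399.9, 279.1]
ee_rot: [[-0.454, 0.891, -0.002], [0.891, 0.454, -0.002], [-0.001, -0.003, -1.0]]
force: [0.9, 0.5, -2.8]
grip_width: 14.7
```

carry_out --pt "0 -4 0 0 0 -0.003 5" --pt "-1 -13 0 0 0 -0.01 5" --pt "-2 -26 0 0 0 -0.022 5" --pt "-3 -43 0 0 0 -0.037 5" --pt "-5 -64 0 0 0 -0.055 5" --pt "-7 -87 0 0 0 -0.075 5" --pt "-9 -110 0 0 0 -0.095 5" --pt "-11 -133 0 0 0 -0.115 5" --pt "-13 -156 0 0 0 -0.135 5" --pt "-15 -179 0 0 0 -0.155 5" --pt "-17 -202 0 0 0 -0.175 5" --pt "-19 -225 0 0 0 -0.195 5" --pt "-21 -248 0 0 0 -0.215 5" --pt "-23 -271 0 0 0 -0.235 5" --pt "-25 -294 0 0 0 -0.255 5" --pt "-27 -317 0 0 0 -0.275 5" --pt "-29 -340 0 0 0 -0.295 5" --pt "-31 -360 0 0 0 -0.312 5" --pt "-32 -374 0 0 0 -0.325 5" --pt "-32 -380 0 0 0 -0.33 5"

```text
time: 14.2
ee_pos: [507.2, 17.9, 281.4]
ee_rot: [[-0.139, 0.99, 0.001], [0.99, 0.139, -0.002], [-0.002, 0.001, -1.0]]
force: [-0.5, 0.4, -2.6]
grip_width: 14.5
```

Run:
```python
from two import *
s=telemetry.observe(); print(s["time"],s["joints"],s["ee_pos"],s["ee_rot"],s["force"],s["grip_width"])
two("pics/c1.png",dict(scene=(80,400,140,520),side=(60,320,140,450)))
```

```text
14.2 [-11.56926933  -3.4089512   96.45938564  -0.10674814  86.86999927
 -19.54537896] [507.24074842  17.92864869 281.36223742] [[-1.38858551e-01  9.90311733e-01  9.87476565e-04]
 [ 9.90309741e-01  1.38860367e-01 -2.10105422e-03]
 [-2.21782000e-03  6.86158317e-04 -9.99997305e-01]] [-0.53035843  0.40136925 -2.56024977] 14.498754632748133
```

View pics/c1.png

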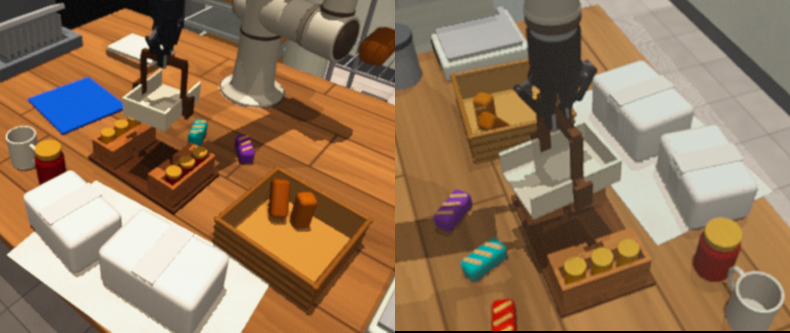

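The empty tray is over the row's centre and both loaves stand in the basket (scene crop (280,195) and (302,208)). Continuing to the board.

carry_out --pt "0 -4 0 0 0 -0.003 5" --pt "-1 -13 0 0 0 -0.01 5" --pt "-2 -26 0 0 0 -0.022 5" --pt "-4 -44 0 0 0 -0.037 5" --pt "-6 -66 0 0 0 -0.055 5" --pt "-8 -90 0 0 0 -0.075 5" --pt "-10 -114 0 0 0 -0.095 5" --pt "-12 -138 0 0 0 -0.115 5" --pt "-14 -162 0 0 0 -0.135 5" --pt "-16 -186 0 0 0 -0.155 5" --pt "-18 -210 0 0 0 -0.175 5" --pt "-20 -234 0 0 0 -0.195 5" --pt "-22 -258 0 0 0 -0.215 5" --pt "-24 -282 0 0 0 -0.235 5" --pt "-27 -306 0 0 0 -0.255 5" --pt "-29 -330 0 0 0 -0.275 5" --pt "-31 -354 0 0 0 -0.295 5" --pt "-33 -374 0 0 0 -0.315 5" --pt "-35 -389 0 0 0 -0.328 5" --pt "-35.5 -394 0 0 0 -0.333 5"

```text
time: 15.97
ee_pos: [472.2, -375.9, 280.9]
ee_rot: [[0.191, 0.982, -0.001], [0.982, -0.191, -0.001], [-0.001, -0.001, -1.0]]
force: [0.2, 0.2, -2.2]
grip_width: 14.6
```

carry_out --pt "0 0 0 0 0 0 5" --pt "0 0 -15 0 0 0 5" --pt "0 0 -40 0 0 0 5" --pt "0 0 -65 0 0 0 5" --pt "0 0 -90 0 0 0 5" --pt "0 0 -110 0 0 0 5" --pt "0 0 -120 0 0 0 5" --pt "0 0 -120 0 0 0 5" --pt "0 0 -120 0 0 0 5"

```text
time: 16.72
ee_pos: [473.2, -373.5, 161.8]
ee_rot: [[0.189, 0.982, -0.0], [0.982, -0.189, -0.001], [-0.001, -0.0, -1.0]]
force: [-0.6, 0.6, -2.3]
grip_width: 14.8
```

Run:
```python
from two import *
s=telemetry.observe(); print(s["time"],s["joints"],s["ee_pos"],s["ee_rot"],s["force"],s["moment"],s["grip_width"])
two("pics/c2.png",dict(scene=(80,260,130,310),side=(240,420,220,400)))
d,W=cloud("scene"); I=d["img"].astype(int);ok=~np.isnan(W[...,0])
blue=ok&(I[...,2]>150)&(I[...,0]<60)&(I[...,1]<120)&(W[...,2]<30)
print("board",cv2.minAreaRect(W[blue][:,:2].astype(np.float32)))
m=ok&(abs(W[...,0]-473)<110)&(abs(W[...,1]+374)<115)&(W[...,2]>45)&(W[...,2]<110)&(I.min(-1)>90)&(I.max(-1)-I.min(-1)<60)
z=W[m][:,2]; print("tray z pct",np.percentile(z,[1,50,95,99])); 
t=W[m][z>np.percentile(z,97)-6]; print(cv2.minAreaRect(t[:,:2].astype(np.float32)))
print(cv2.minAreaRect(W[m][:,:2].astype(np.float32)))
# bar
m=ok&(abs(W[...,0]-473)<60)&(abs(W[...,1]+374)<90)&(W[...,2]>150)&(W[...,2]<192)&(I[...,0]-I[...,2]>12)
print("bar",m.sum(),cv2.minAreaRect(W[m][:,:2].astype(np.float32)),np.percentile(W[m][:,2],[5,95]))
```

```text
16.7167 [-4.97339497e+01  1.53566650e+01  8.97919888e+01 -4.35158298e-02
  7.48395268e+01 -3.88518502e+01] [ 473.15175069 -373.45550817  161.8366264 ] [[ 1.88593515e-01  9.82055143e-01 -4.25986544e-04]
 [ 9.82054986e-01 -1.88593759e-01 -6.31267793e-04]
 [-7.00278186e-04 -2.99289198e-04 -9.99999710e-01]] [-0.61542052  0.57852106 -2.2838211 ] [-0.0340971  -0.02801888  0.02558986] 14.8116155460493
board ((474.81475830078125, -370.927978515625), (234.6123809814453, 236.64263916015625), 78.60844421386719)
tray z pct [ 72.71635711  81.24059311 106.60018856 109.37815125]
((477.0570068359375, -374.978271484375), (119.8236083984375, 165.76861572265625), 79.01922607421875)
((478.7129821777344, -375.0791015625), (128.8218231201172, 169.33518981933594), 79.14450073242188)
bar 146 ((481.34869384765625, -375.8597412109375), (125.24866485595703, 27.907596588134766), 81.6511001586914) [151.43976131 190.0899558 ]
```

View pics/c2.png

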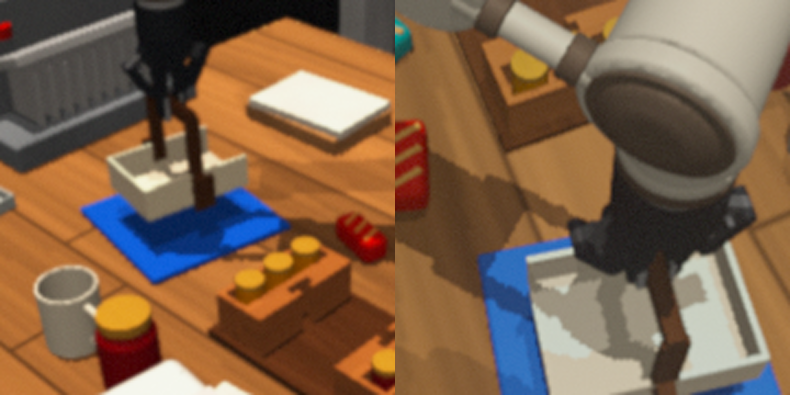

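Run:
```python
from h import *
d,W=cloud("scene"); I=d["img"].astype(int);ok=~np.isnan(W[...,0])
m=ok&(abs(W[...,0]-475)<110)&(abs(W[...,1]+374)<115)&(W[...,2]>45)&(W[...,2]<140)&(I.min(-1)>90)&(I.max(-1)-I.min(-1)<60)
h,e=np.histogram(W[m][:,2],bins=np.arange(60,142,3)); print(list(zip(e.astype(int),h)))
m2=m&(W[...,2]>113); print(cv2.minAreaRect(W[m2][:,:2].astype(np.float32)))
P=W[m2]; A=np.c_[P[:,:2]-[475,-374],np.ones(len(P))]; print(np.linalg.lstsq(A,P[:,2],rcond=None)[0])
m=ok&(abs(W[...,0]-475)<60)&(abs(W[...,1]+374)<90)&(W[...,2]>185)&(W[...,2]<225)&(I[...,0]-I[...,2]>10)
print("bar",m.sum(),cv2.minAreaRect(W[m][:,:2].astype(np.float32)),np.percentile(W[m][:,2],[5,95]))
```

```text
[(np.int64(60), np.int64(0)), (np.int64(63), np.int64(0)), (np.int64(66), np.int64(0)), (np.int64(69), np.int64(4)), (np.int64(72), np.int64(25)), (np.int64(75), np.int64(151)), (np.int64(78), np.int64(88)), (np.int64(81), np.int64(27)), (np.int64(84), np.int64(31)), (np.int64(87), np.int64(30)), (np.int64(90), np.int64(26)), (np.int64(93), np.int64(29)), (np.int64(96), np.int64(25)), (np.int64(99), np.int64(32)), (np.int64(102), np.int64(30)), (np.int64(105), np.int64(33)), (np.int64(108), np.int64(32)), (np.int64(111), np.int64(55)), (np.int64(114), np.int64(57)), (np.int64(117), np.int64(74)), (np.int64(120), np.int64(51)), (np.int64(123), np.int64(9)), (np.int64(126), np.int64(0)), (np.int64(129), np.int64(1)), (np.int64(132), np.int64(1)), (np.int64(135), np.int64(0)), (np.int64(138), np.int64(0))]
((479.0833740234375, -381.1943359375), (136.10223388671875, 167.8871612548828), 78.71941375732422)
[1.29809069e-02 1.64163140e-02 1.17522700e+02]
bar 168 ((479.89208984375, -373.55474853515625), (121.13123321533203, 39.029380798339844), 89.46699523925781) [187.51806835 215.50797133]
```

The tray is level, with its rim at z≈119 (underside ≈68) and within about 2 mm of the board's centre. Lowering onto the board.

carry_out --pt "-1 0 -6 0 0 0 5" --pt "-1 0 -16 0 0 0 5" --pt "-1 0 -27 0 0 0 5" --pt "-1 0 -37 0 0 0 5" --pt "-1 0 -45 0 0 0 5" --pt "-1 0 -50 0 0 0 5" --pt "-1 0 -52 0 0 0 5" --pt "-1 0 -53 0 0 0 5" --pt "-1 0 -53 0 0 0 5"

```text
time: 17.67
ee_pos: [471.9, -374.2, 108.4]
ee_rot: [[0.19, 0.982, -0.0], [0.982, -0.19, -0.001], [-0.001, -0.0, -1.0]]
force: [-0.3, -0.7, -3.2]
grip_width: 14.5
```

carry_out --pt "0 0 -1 0 0 0 5" --pt "0 0 -2 0 0 0 5" --pt "0 0 -2 0 0 0 5"

```text
time: 17.92
ee_pos: [471.9, -374.2, 106.5]
ee_rot: [[0.19, 0.982, -0.0], [0.982, -0.19, -0.001], [-0.001, -0.0, -1.0]]
force: [-0.1, -0.1, -2.9]
grip_width: 14.9
```

carry_out --pt "0 0 -0.7 0 0 0 5" --pt "0 0 -1.3 0 0 0 5" --pt "0 0 -1.3 0 0 0 5"

```text
time: 18.17
ee_pos: [471.7, -374.3, 106.1]
ee_rot: [[0.189, 0.982, -0.001], [0.982, -0.189, -0.001], [-0.001, -0.0, -1.0]]
force: [-3.8, 2.2, 4.0]
grip_width: 14.8
```

Contact: the force went from -3 to +4 N. Releasing, then rising straight up.

carry_out --pt "0 0 0 0 0 0 20" --pt "0 0 0 0 0 0 35" --pt "0 0 0 0 0 0 50" --pt "0 0 0 0 0 0 60" --pt "0 0 0 0 0 0 60" --pt "0 0 0 0 0 0 60"

```text
time: 18.67
ee_pos: [471.8, -374.1, 104.9]
ee_rot: [[0.19, 0.982, -0.001], [0.982, -0.19, -0.001], [-0.001, -0.0, -1.0]]
force: [-0.1, 0.5, -0.3]
grip_width: 59.8
```

Run:
```python
from two import *
s=telemetry.observe(); print(s["time"],s["ee_pos"],s["force"],s["moment"],s["grip_width"])
d=cams.snapshot("wrist"); cv2.imwrite("pics/r1.png",d["img"][:,:,::-1])
```

```text
18.6667 [ 471.78612225 -374.06664257  104.91888735] [-0.13909729  0.46023221 -0.26444191] [-0.00870096  0.00702212 -0.00673385] 59.820981423938164
```

View pics/r1.png

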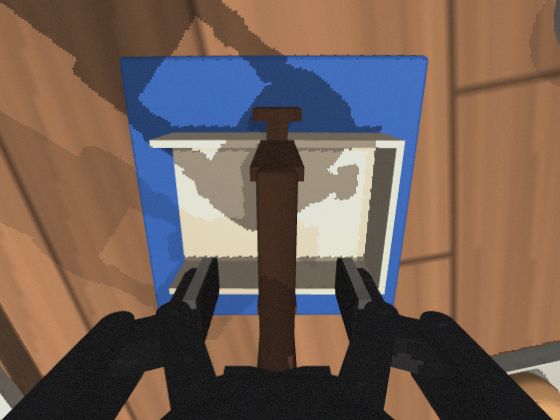

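The fingers are open and clear of the bar (wrist image (275,270)), and the tray stands on the board. Rising.

carry_out --pt "0 0 6 0 0 0 60" --pt "0 0 16 0 0 0 60" --pt "0 0 30 0 0 0 60" --pt "0 0 50 0 0 0 60" --pt "0 0 75 0 0 0 60" --pt "0 0 100 0 0 0 60" --pt "0 0 125 0 0 0 60" --pt "0 0 145 0 0 0 60" --pt "0 0 155 0 0 0 60" --pt "0 0 160 0 0 0 60" --pt "0 0 160 0 0 0 60"

```text
time: 19.63
ee_pos: [472.1, -374.4, 266.3]
ee_rot: [[0.19, 0.982, 0.001], [0.982, -0.19, -0.002], [-0.002, 0.001, -1.0]]
force: [0.7, -0.9, 0.5]
grip_width: 60.3
```

Run:
```python
from two import *
s=telemetry.observe(); print(s["time"],s["ee_pos"],s["force"],s["grip_width"])
d,W=cloud("wrist"); I=d["img"].astype(int);ok=~np.isnan(W[...,0])
blue=ok&(I[...,2]>90)&(I[...,0]<80)&(I[...,2]-I[...,0]>50)&(W[...,2]<30)
print("board",blue.sum(),cv2.minAreaRect(W[blue][:,:2].astype(np.float32)),np.median(W[blue][:,2]))
m=ok&(W[...,2]>57)&(W[...,2]<68)&(abs(W[...,0]-473)<110)&(abs(W[...,1]+374)<75)&(I.min(-1)>70)
print("rim",m.sum(),cv2.minAreaRect(W[m][:,:2].astype(np.float32)),np.median(W[m][:,2]))
m=ok&(W[...,2]>150)&(W[...,2]<163)&(abs(W[...,0]-473)<50)&(abs(W[...,1]+374)<80)&(I[...,0]-I[...,2]>8)
print("bar",m.sum(),cv2.minAreaRect(W[m][:,:2].astype(np.float32)),np.median(W[m][:,2]))
cv2.imwrite("pics/f1.png",d["img"][:,:,::-1])
two("pics/f2.png",dict(scene=(60,420,0,560),side=(0,420,0,560)))
```

```text
19.6333 [ 472.07017212 -374.42346163  266.26344989] [ 0.72407665 -0.89600833  0.52795114] 60.25832970166572
board 14994 ((469.3961486816406, -375.707763671875), (237.69943237304688, 238.02169799804688), 79.47206115722656) 11.522823685824676
rim 1595 ((470.1763916015625, -382.4799499511719), (134.9387969970703, 170.36863708496094), 79.04224395751953) 61.441992118642986
bar 2107 ((471.48455810546875, -374.66607666015625), (118.72428894042969, 16.006641387939453), 78.96186065673828) 156.43915945113451
```

View pics/f1.png

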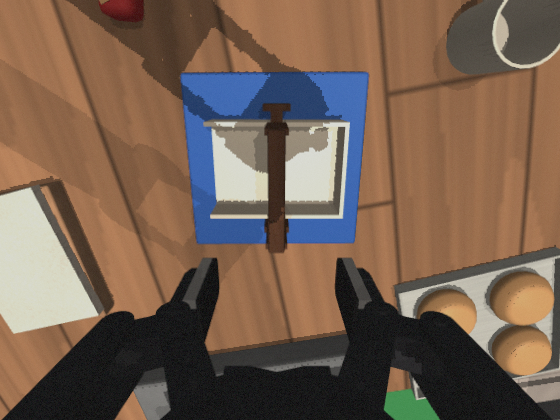

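View pics/f2.png

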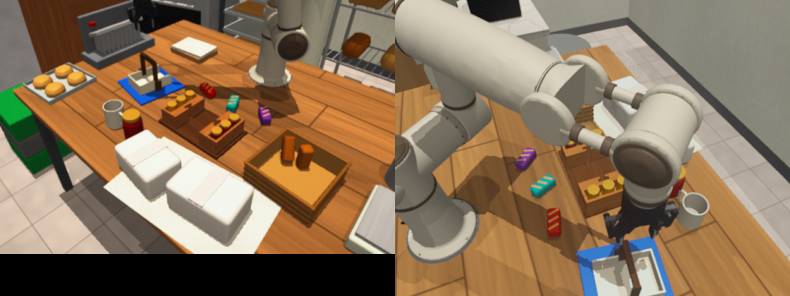

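The tray stands upright: bar at (471.5, -374.7, top 156), about 2 mm from the board centre (469.4, -375.7). Both loaves are in the basket. One last check of the blocks and loaves, then I hand in.

Run:
```python
from h import *
from rig import close_job
d,W=cloud("scene");I=d["img"].astype(int);ok=~np.isnan(W[...,0])
m=ok&(W[...,2]>87)&(W[...,2]<97)&(W[...,0]>450)&(W[...,0]<620)&(abs(W[...,1]-10)<160)&(abs(W[...,1]-10)>80)&(I[...,0]>150)&(I[...,2]<110)
P2=W[m][:,:2];c0=np.array([[x,y] for y in(125,-104) for x in (590,540,485)],float);l=np.argmin(((P2[:,None]-c0)**2).sum(-1),1)
for k in range(6): print(k,[round(v,1) for v in cv2.minEnclosingCircle(P2[l==k].astype(np.float32))[0]])
m=ok&(W[...,2]>25)&(abs(W[...,0]-530)<105)&(abs(W[...,1]-411)<105)&(W[...,2]<130)
P=W[m]; h=np.histogram(P[:,2],bins=range(20,131,10)); print(h[0], P[P[:,2]>50].mean(0))
print(telemetry.observe()["time"], close_job())
```

```text
0 [591.9, 124.1]
1 [542.8, 125.2]
2 [491.7, 124.8]
3 [590.2, -103.7]
4 [540.2, -103.1]
5 [489.2, -103.2]
[ 41 136 173 183 180 176 177 316  17   0   0] [472.25165632 382.01827099  78.0977115 ]
the job is handed in; nothing more can be done
19.8333 None
```

I lifted the tray straight up out of the row and tipped both loaves into the basket at 45°. I then set the empty tray upright on the blue board and let go. The job is handed in at 19.8 s of the 64 s allowed; no verdict was reported.

**Final checks**
- **Tray:** it stands flat, about 2 mm from the board's measured centre and square to it. The gripper is open and clear above it.
- **Blocks:** the jar lids are within about 2.5 mm of where they started by the scene camera, which is roughly its noise. The rightmost lid differs by 6 mm, because it was mostly hidden in the first picture; the other two lids of its block agree.
- **Loaves:** both are inside the basket, but standing on end, so their tops (about 98 mm) rise a little above the rim. The fingers stayed well clear of the bread.

**What went wrong along the way**
- **First grip:** the fingers closed on air above the handle. The pictures put the real fingertips about 41 mm short of where the stated tool position implied. I reopened, went 40 mm lower and gripped properly; nothing was disturbed.

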